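# Move the battery module from the charging dock to the test bay

## Task

The battery module is latched down in the charging dock. Press it down once so that the dock's push-push latch lets go and lifts it, draw it out, stand it in the empty well of the test bay and press it in until that latch locks and it stays down by itself. Press gently - neither well may ever be loaded with more than 25 N - finish with the charging dock's carriage up and empty, and leave the jar, the bottle and the loupe where they stand.

Things in the scene. Friction and masses are not known exactly. Their poses are not given: they have to be found in the camera images.
- module: The loose battery module: upright flat block with a grey cap, 20 mm (its x) by 32 mm (its y) by 78 mm tall, about 0.1 kg. Origin: centre of its underside, z up. Starts latched down in the charging dock, its top then 15 to 20 mm above the dock's top face; 32 mm above when raised (46 mm in the well). Sturdy: may be gripped firmly by either pair of sides.
- charger: Charging dock, fixed: grey block with cooling fins down both sides, on a square foot 86 by 84 mm. Origin: on the bench under the centre of its well; x to its back, y along the well's long side. Its flat top face is 84 mm above the bench, x -20 to +44 mm, y -30 to +30 mm. The module stands on a spring carriage in its well.
- test_bay: Test bay, fixed: the same grey block, well, heights and axes as the charging dock, but no fins, a round foot of 104 mm diameter and two black terminal posts at the back (55 mm up). Its well is empty at the start, the carriage up. Origin: on the bench under the centre of its well.
- charger_mouth (a point): Centre of the charging dock's well at its top face, 84 mm above the bench. The well is upright, 23 mm (x) by 35 mm (y), 1.5 mm wider than the module on each side; its mouth has a 4 mm chamfer.
- test_bay_mouth (a point): The same point of the test bay's well, which has the same size and chamfer.
- charger_floor (a point): Centre of the upper face of the charging dock's carriage, on which the module's underside stands; axes as the dock. 38 mm above the bench when the carriage is up.
- test_bay_floor (a point): The same for the test bay's carriage. Force felt when pressing either carriage down through the module: its spring gives about 4 N at the top, rising evenly to 9 or 10 N at the stop; at the stop it climbs by about 15 N per mm. So 13 to 17 N means the stop is reached. The 25 N limit counts rubbing on the well's walls too: do not press beyond 18 N.
- charger_carriage (a joint): How far the charging dock's carriage is down, m. 0: up (released). 0.012 to 0.017: locked, as at the start. Pressed to its stop, 8 to 9 mm below the locked place, and let go, it rises to 0 by its spring at up to 0.1 m/s. Let go more than about 1 mm before the stop it stays locked.
- test_bay_carriage (a joint): How far the test bay's carriage is down, m. 0: up, as at the start. Pressed to its stop and let go it stays locked, 8 to 9 mm above the stop; let go more than about 1 mm before the stop it rises again; a second full press releases it. The stop lies anywhere from 19 to 27 mm down (locked: 11 to 18.5): it differs from unit to unit, cannot be seen beforehand and has to be felt.
- nut_jar: White jar, 44 mm wide, 61 mm tall, loose, near the docks; to be left alone. Origin: centre of its underside.
- threadlock_bottle: Small slender bottle, 29 mm wide, 96 mm tall, loose, between the docks; to be left alone. Origin: centre of its underside.
- loupe: Black eyeglass loupe, 37 mm wide, 38 mm tall, loose, beyond the docks; to be left alone. Origin: centre of its underside.
There are look-alikes about, which are no part of the job. What is shaped like the test_bay but yellow is not meant. Leave any yellow look-alike of the module alone.

How it is judged:
By the outcome, as a careful person would: the job done as asked, in the order asked, and still so for the second after the job is handed in, with the robot touching nothing.
It also fails if it takes over 51 s, if anything falls off the work surface, if the arm or the gripper's body presses on something with over 40 N, if the wrist force passes 120 N, or if a joint passes its speed limit or range.

## Robot

A 7-joint arm with a two-finger parallel gripper is mounted at the origin on a cart in front of the work surface, level with it; the furniture and walls round the work are solid. World frame = base frame: x ahead of the robot, y to its left, z up, the work surface at z = 0. Lengths are in m, angles in degrees, forces in N, time in s.
With the tool pointing down it reaches from about 0.4 to 0.925 m from the base axis. Payload 4.1 kg.
Tool frame: the origin (TCP) lies midway between the tips of the shut fingers; the grasp point (between the pads) lies 19 mm behind it (manip.hold_point_z is the distance from the TCP to the grasp point, in m); z points along the fingers, y is the line along which they close (so a half turn about z gives the same grasp; the last joint's range is limited). The gripper opens to 85 mm and grips with 20 to 120 N. Pads are 22 mm wide; open, the fingers measure 114 mm over their backs; the gripper's body (76 mm by 85 mm) begins 54 mm behind the grasp point. The pads swing forward as they close: fully open they stand 13 mm farther back than shut.
Start: joints at [64.687, 22.827, 2.584, 88.041, -1.071, 69.15, -2.905], TCP at [0.219, -0.612, 0.231] pointing down, gripper open.
Joint ranges: [-161.44, 161.44], [-28.35, 127.94], [-78.24, 83.42], [0, 140.83], [-78.03, 258.03], [13.02, 114.36], [-168.23, 168.23]. Speed limits (degrees/s): [147.25, 147.25, 180, 180, 180, 180, 180].

## Interface

Orientations are given as [roll, pitch, yaw] about the fixed x, y, z axes, in that order (R = Rz(yaw) Ry(pitch) Rx(roll)).
In Python, from cell import manip gives the robot as it stands.
- The arm moves only by the tool jog_arm, never from a script. Its argument "commands" is a list of rows, each an object of numbers: "ax", "ay", "az": the turn, a rotation vector about the tool's x, y, z each as a share of 0.1 rad, from -1 to 1; "tx", "ty", "tz": the shift along the tool's x, y, z each as a share of 3 cm, from -1 to 1; "hand": the finger opening in mm, from 0 to 85.4. In form: [{"ax": .., "ay": .., "az": .., "tx": .., "ty": .., "tz": .., "hand": ..}, ...]. A call has 1 to 12 rows; each row shifts and turns the commanded pose from where the row before left it, along the tool's axes as they then stand; what a row does not reach is not made up. A row lasts 1/8 s, in which the tool goes at most 62.5 mm and 10.7 degrees, less where a joint would pass 70% of its speed; a pose out of reach is approached as far as the arm can. A call with a number of a shift or a turn outside -1 to 1 is refused whole. A call with a gripper value outside its range is refused whole. The fingers move at their own pace and stop on an object; "grip_force" is the grip in N (left out, the last holds). Time passes only in rows, so rows that do not move let the fingers close. It gives the time, the measured TCP pose, the force, the opening and the grip force at its end, in the units of the state.
- manip.sense(): the state, without advancing time (a new reading comes with each control period).
- manip.get_image(name): name is "scene" or "top"; returns a dict with "img" (480x640x3 uint8, red, green, blue), "vertical_fov" (degrees; the focal length in pixels is half the picture's height over the tangent of half this angle, whatever the lens; pixels are square), "cx", "cy" (the principal point, pixels), "camera_from_world" (4x4, takes a point from world to camera coordinates). Camera axes: x right, y down, z forward; pixel columns grow to the right and rows downward; lengths in m; the calibration is good to about 2 mm. A picture is of the moment at which its call begins. There is no depth.
- manip.job_done(): hands the job in; it is judged then, once.
Trained networks look in the newest picture that a camera, given by its name, has taken for a name from the list of things; names that differ only in an ending like _2 or _b are one class to them, and where a whole thing is asked for, a point or a joint stands for the part that bears it (a point fixed in the world has none). Each returns a list of dicts, best first, with "p" (0 to 1); they miss things now and then, are a little off and sometimes report something else, mostly with a low value. They report only what shows in the picture. A call takes as long as a camera call. They do not tell look-alikes from the thing itself.
- manip.recognise(camera, name): "rect" ([centre column, centre row, width, height] in pixels, round what is visible of it).
- manip.cut_out(camera, name): "pixels" (480x640 bool, what is visible of it) and "rect" ([centre column, centre row, width, height] in pixels, round what is visible of it).
- manip.pinpoint(camera, name): "location" ([column, row] in pixels: a listed point, or the origin of a listed thing).
The state is a dict: "clock": time; "joint_pos": joint angles; "qd": joint speeds; "effort": joint torques, N m; "tool_pos": TCP position; "eef_rot": TCP orientation; "contact_force": force on the tool from outside, world axes, zero at the start; "ft_torque": the same for the moment, N m; "finger_gap": finger opening in m; "grip_force": force on a finger pad.
Only numpy, scipy, OpenCV 4.12 (cv2) and the standard library are available. Lean on these libraries where they do the work, as an engineer would, in place of code of your own. Each camera call takes 0.05 s, during which the arm holds its last target. There are 200 camera calls.

## Working session

There is one attempt and no reset: what is moved stays moved. The work goes in short steps, Python scripts to look and compute and a tool call to move; the robot and the scene stay as the last step left them, time stands still between calls to the robot, and variables do not carry over. Pictures are saved under pics/ and viewed, at most 10 in all, crops included, and the job is handed in when it is done.

Besides the shell and the picture viewer there is one more tool, called after "Request:" as name([rows], argument=value, ...), one row to a line, values as JSON. jog_arm: Moves the arm, as the interface text tells. Its arguments: {"type":"object","properties":{"commands":{"type":"array"},"grip_force":{"type":"number"}},"required":["commands"]}

```bash
mkdir -p pics
cat > h.py <<'E'
import numpy as np, cv2
from cell import manip
def cam(n): return manip.get_image(n)
def K(d):
    f=240/np.tan(np.radians(d["vertical_fov"]/2)); return f,d["cx"],d["cy"]
def proj(d,p):
    f,cx,cy=K(d); c=(np.array(d["camera_from_world"])@np.r_[p,1])[:3]; return np.array([cx+f*c[0]/c[2],cy+f*c[1]/c[2]])
def ray(d,uv):
    f,cx,cy=K(d); M=np.array(d["camera_from_world"]); R=M[:3,:3]; o=-R.T@M[:3,3]
    return o,R.T@np.array([(uv[0]-cx)/f,(uv[1]-cy)/f,1])
def atz(d,uv,z):
    o,v=ray(d,uv); return o+v*(z-o[2])/v[2]
E
python3 - <<'E'
from h import *
D={}
for c in("scene","top"):
    d=cam(c);D[c]=d
    cv2.imwrite(f"pics/{c}0.png",d["img"][:,:,::-1])
    print(c,d["vertical_fov"],d["cx"],d["cy"],ray(d,(320,240))[0].round(3))
    for n,z in(("module",0),("charger",0),("test_bay",0),("charger_mouth",.084),("test_bay_mouth",.084),("test_bay_floor",.038),("nut_jar",0),("threadlock_bottle",0),("loupe",0)):
        for r in manip.pinpoint(c,n)[:3]: print(n,round(r["p"],2),np.round(r["location"],1),atz(d,r["location"],z)[:2].round(4))
print(manip.sense())
E
```

```text
scene 46.58331238568005 311.2249386878884 237.05253479116487 [-0.053  0.63   0.517]
module 0.69 [245.4 286.3] [0.5537 0.0912]
charger 0.68 [204.6 306.6] [0.5583 0.1763]
charger 0.62 [360.5 197.9] [ 0.6324 -0.3463]
test_bay 0.87 [356.6 236.7] [ 0.5224 -0.1838]
test_bay 0.82 [443.2 254.5] [ 0.3564 -0.2356]
charger_mouth 0.74 [199.  264.1] [0.5534 0.183 ]
test_bay_mouth 0.76 [448.2 211.2] [ 0.3641 -0.2477]
test_bay_mouth 0.55 [360.4 198.5] [ 0.5194 -0.1851]
test_bay_floor 0.47 [333.2 295.2] [0.3896 0.0577]
nut_jar 0.72 [335.6 292.6] [0.4267 0.0035]
threadlock_bottle 0.85 [302.7 268.4] [ 0.5205 -0.0188]
threadlock_bottle 0.35 [200.3 263.3] [0.6717 0.0928]
loupe 0.77 [263.2 261.3] [0.5916 0.0109]
top 50.764913387750696 322.89037265291273 239.4707998837806 [ 0.409 -0.043  1.11 ]
module 0.64 [219.7 203.4] [0.5586 0.1894]
module 0.48 [268.4 208.1] [0.5493 0.0816]
charger 0.65 [225.4 205.3] [0.5545 0.1767]
charger 0.39 [299.2 190.5] [0.5891 0.0141]
charger 0.23 [223.6 205.3] [0.5544 0.1807]
test_bay 0.85 [413.3 299. ] [ 0.3532 -0.238 ]
test_bay 0.79 [385.5 220.7] [ 0.524  -0.1769]
charger_mou
[... 336 characters left out ...]
lock': 1.0, 'joint_pos': array([64.68762977, 22.82605868,  2.5842394 , 88.04028407, -1.07333052,
       69.15128609, -2.90595643]), 'qd': array([ 0.01002499,  0.11581837,  0.0079557 ,  0.02786465, -0.09813305,
       -0.0089166 ,  0.02385891]), 'effort': array([-9.59255681e-05, -4.75025403e+01,  1.36349995e+00, -2.54524952e+01,
        1.17432856e-02,  1.02349280e-03, -3.09430220e-05]), 'tool_pos': array([ 0.21851891, -0.61220074,  0.23135651]), 'eef_rot': array([ 1.79993506e+02, -1.19183100e-03,  1.96423870e+01]), 'contact_force': array([ 0.00379337, -0.0669144 ,  0.41659584]), 'ft_torque': array([-0.03571463, -0.04936234, -0.0052706 ]), 'grip_force': 0.0, 'finger_gap': 0.08557135841636176}
```

View pics/top0.png

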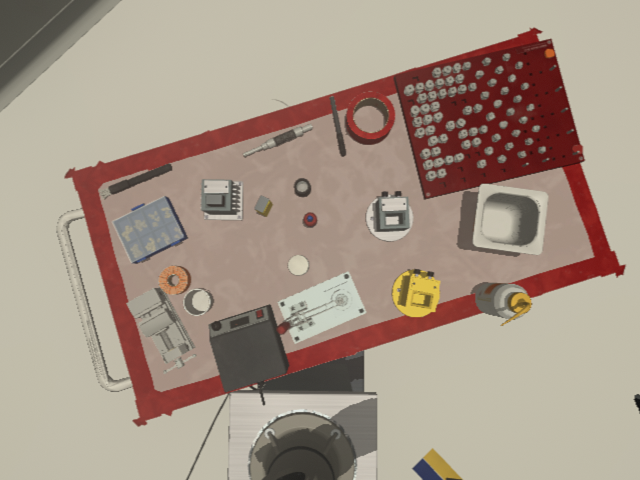

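View pics/scene0.png

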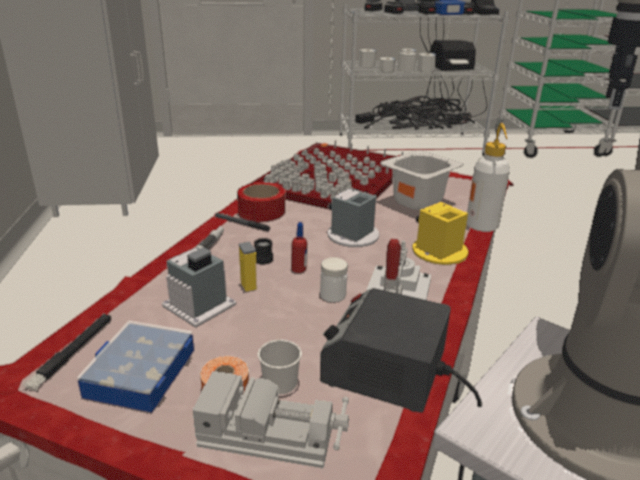

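The top view shows the charger near (218,200) with the dark module cap, the grey test bay near (391,213), the yellow decoy bay at (417,293) and the yellow decoy module at (262,205). I'll zoom in on both docks to get their yaw.

Run:
```python
from h import *
d=cam("top");im=d["img"][:,:,::-1]
a=cv2.resize(im[165:235,185:255],(400,400),interpolation=cv2.INTER_CUBIC)
b=cv2.resize(im[180:250,355:425],(400,400),interpolation=cv2.INTER_CUBIC)
s=cam("scene");im=s["img"][:,:,::-1]
c=cv2.resize(im[240:330,155:245],(400,400),interpolation=cv2.INTER_CUBIC)[:200] if 0 else cv2.resize(im[240:325,150:250],(400,200+100),interpolation=cv2.INTER_CUBIC)[:200]
e=cv2.resize(im[180:250,320:390],(400,400),interpolation=cv2.INTER_CUBIC)[:200]
cv2.imwrite("pics/z.png",np.vstack([np.hstack([a,b]),np.hstack([c,e])]))
for n in("test_bay_mouth","charger_mouth","charger_floor","test_bay_floor"):
    for cc,D in(("top",d),("scene",s)):
        for r in manip.pinpoint(cc,n)[:3]: print(cc,n,round(r["p"],2),np.round(r["location"],1),atz(D,r["location"],.084 if "mouth" in n else .038)[:2].round(4))
```

```text
top test_bay_mouth 0.76 [390.7 217.1] [ 0.5228 -0.1773]
top test_bay_mouth 0.72 [425.4 297.4] [ 0.3609 -0.2476]
scene test_bay_mouth 0.86 [365.5 197.6] [ 0.5147 -0.1954]
scene test_bay_mouth 0.8 [448.  212.2] [ 0.3622 -0.2435]
top charger_mouth 0.84 [212.2 200. ] [0.5541 0.1873]
scene charger_mouth 0.91 [199.7 263.2] [0.5548 0.1805]
top test_bay_floor 0.63 [391.1 220.4] [ 0.5209 -0.1842]
top test_bay_floor 0.41 [416.6 301.6] [ 0.3497 -0.2383]
```

View pics/z.png

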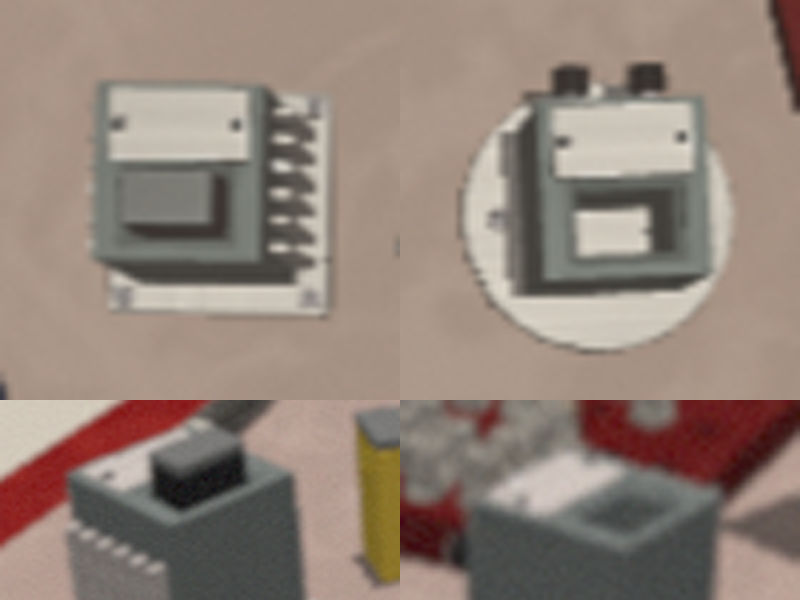

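Crops: the charger's top face has corners at about (202,179)–(231,211) with the cap at (206..222, 194..204). The test bay's are at about (379,197)–(409,229), with the well empty. Both docks' backs (white label) point towards +x, so yaw is close to zero. Next I'll fit the poses.

Run:
```python
from h import *
from scipy.optimize import least_squares
d=cam("top");s=cam("scene")
Z=lambda u0,v0,sx,sy,P:[(u0+(x+.5)/sx-.5,v0+(y+.5)/sy-.5) for x,y in P]
C=np.array([[44,30],[44,-30],[-20,-30],[-20,30]])/1e3
k=400/70
obs={"charger":(Z(185,165,k,k,[(97,82),(262,84),(265,262),(95,258)]),Z(150,240,4,300/85,[(68,75),(295,75),(178,123)])),
"test":(Z(355,180,k,k,[(135,97),(304,95),(313,277),(142,280)]),Z(320,180,k,k,[(70,90),(320,92),(228,150)]))}
si=[0,2,3]
def pt(p,c,z): 
    a=np.radians(p[2]);return np.r_[p[0]+c[0]*np.cos(a)-c[1]*np.sin(a),p[1]+c[0]*np.sin(a)+c[1]*np.cos(a),z]
for n,(t,sc) in obs.items():
    def ft(p):return np.ravel([proj(d,pt(p,c,.084))-o for c,o in zip(C,t)])
    def fs(p):return np.ravel([proj(s,pt(p,C[i],.084))-o for i,o in zip(si,sc)])
    p0=[.53,.18 if n=="charger" else -.18,0]
    for nm,f in(("top",ft),("scene",fs),("both",lambda p:np.r_[ft(p),fs(p)])):
        r=least_squares(f,p0,x_scale=[.01,.01,1]);print(n,nm,r.x.round(4),r.fun.round(1))
M=Z(185,165,k,k,[(120,168),(214,172),(210,224),(122,220)])
for z in(.099,.104):
    w=np.array([atz(d,m,z) for m in M]);print("module",w.mean(0).round(4),w[:,:2].round(4).tolist())
```

```text
charger top [0.5534 0.1796 0.632 ] [ 0.1  0.1  0.5 -0.2 -0.4 -0.3 -0.1  0.4]
charger scene [0.5544 0.1794 1.0851] [-0.   0.1  0.6 -1.  -0.5  0.8]
charger both [0.5537 0.1796 0.7229] [-0.   0.   0.4 -0.4 -0.4 -0.5 -0.1  0.3  0.2  0.2  0.8 -0.7 -0.5  1. ]
test top [ 0.5207 -0.1839  2.0706] [ 0.3  0.6  0.1  0.2 -0.4 -0.5  0.1 -0.2]
test scene [ 0.5242 -0.1875  2.5174] [-0.1  1.1  0.6 -0.3 -0.5 -0.8]
test both [ 0.5213 -0.1842  2.1148] [ 0.4  0.3  0.2 -0.1 -0.2 -0.8  0.2 -0.5  0.   1.9  0.9  0.6 -0.4  0.2]
module [0.5543 0.1809 0.099 ] [[0.5641, 0.1975], [0.563, 0.1644], [0.5445, 0.1653], [0.5456, 0.1964]]
module [0.5536 0.1798 0.104 ] [[0.5633, 0.1964], [0.5622, 0.1633], [0.5439, 0.1643], [0.5449, 0.1952]]
```

Request:
jog_arm([
  {"az": 1, "tz": -1, "hand": 0},
  {"az": 1, "tz": -1, "hand": 0},
  {"az": 1, "tz": -0.4, "hand": 0},
  {"az": 0.3, "hand": 0},
  {"tx": 0.7, "ty": -1},
  {"tx": 0.7, "ty": -1},
  {"tx": 0.7, "ty": -1},
  {"tx": 0.7, "ty": -1},
  {"tx": 0.7, "ty": -1},
  {"tx": 0.7, "ty": -1},
  {"tx": 0.7, "ty": -1},
  {"tx": 0.7, "ty": -1},
])

```text
invalid input at $.commands[0]: expected keys ax, ay, az, tx, ty, tz, hand
```

Request:
jog_arm([
  {"tx": 0.5, "ty": -1},
  {"tx": 0.5, "ty": -1},
  {"tx": 0.5, "ty": -1},
  {"tx": 0.5, "ty": -1},
  {"tx": 0.5, "ty": -1},
  {"tx": 0.5, "ty": -1},
  {"tx": 0.5, "ty": -1},
  {"tx": 0.5, "ty": -1},
  {"tx": 0.5, "ty": -1},
  {"tx": 0.5, "ty": -1},
  {"ty": -1},
  {"ty": -1},
])

```text
invalid input at $.commands[0]: expected keys ax, ay, az, tx, ty, tz, hand
```

All keys are required.

Request:
jog_arm([
  {"ax": 0, "ay": 0, "az": 1, "tx": 0, "ty": 0, "tz": -1, "hand": 0},
  {"ax": 0, "ay": 0, "az": 1, "tx": 0, "ty": 0, "tz": -1, "hand": 0},
  {"ax": 0, "ay": 0, "az": 1, "tx": 0, "ty": 0, "tz": -0.4, "hand": 0},
  {"ax": 0, "ay": 0, "az": 0.3, "tx": 0, "ty": 0, "tz": 0, "hand": 0},
  {"ax": 0, "ay": 0, "az": 0, "tx": 0.7, "ty": -1, "tz": 0, "hand": 0},
  {"ax": 0, "ay": 0, "az": 0, "tx": 0.7, "ty": -1, "tz": 0, "hand": 0},
  {"ax": 0, "ay": 0, "az": 0, "tx": 0.7, "ty": -1, "tz": 0, "hand": 0},
  {"ax": 0, "ay": 0, "az": 0, "tx": 0.7, "ty": -1, "tz": 0, "hand": 0},
  {"ax": 0, "ay": 0, "az": 0, "tx": 0.7, "ty": -1, "tz": 0, "hand": 0},
  {"ax": 0, "ay": 0, "az": 0, "tx": 0.7, "ty": -1, "tz": 0, "hand": 0},
  {"ax": 0, "ay": 0, "az": 0, "tx": 0.7, "ty": -1, "tz": 0, "hand": 0},
  {"ax": 0, "ay": 0, "az": 0, "tx": 0.7, "ty": -1, "tz": 0, "hand": 0},
])

```text
clock: 3.1
tool_pos: [0.3836, -0.3686, 0.3023]
eef_rot: [-179.9, 0.1, 0.8]
contact_force: [0.8, -0.6, -0.4]
finger_gap: 0.0005
grip_force: 0.0
```

Request:
jog_arm([
  {"ax": 0, "ay": 0, "az": 0, "tx": 0.5, "ty": -1, "tz": 0, "hand": 0},
  {"ax": 0, "ay": 0, "az": 0, "tx": 0.5, "ty": -1, "tz": 0, "hand": 0},
  {"ax": 0, "ay": 0, "az": 0, "tx": 0.5, "ty": -1, "tz": 0, "hand": 0},
  {"ax": 0, "ay": 0, "az": 0, "tx": 0.5, "ty": -1, "tz": 0, "hand": 0},
  {"ax": 0, "ay": 0, "az": 0, "tx": 0.5, "ty": -1, "tz": 0, "hand": 0},
  {"ax": 0, "ay": 0, "az": 0, "tx": 0.5, "ty": -1, "tz": 0, "hand": 0},
  {"ax": 0, "ay": 0, "az": 0, "tx": 0.5, "ty": -1, "tz": 0, "hand": 0},
  {"ax": 0, "ay": 0, "az": 0, "tx": 0.5, "ty": -1, "tz": 0, "hand": 0},
  {"ax": 0, "ay": 0, "az": 0, "tx": 0.5, "ty": -1, "tz": 0, "hand": 0},
  {"ax": 0, "ay": 0, "az": 0, "tx": 0.5, "ty": -1, "tz": 0, "hand": 0},
  {"ax": 0, "ay": 0, "az": 0, "tx": 0.5, "ty": -1, "tz": 0, "hand": 0},
  {"ax": 0, "ay": 0, "az": 0, "tx": 0.2, "ty": -1, "tz": 0, "hand": 0},
])

```text
clock: 4.6
tool_pos: [0.5498, -0.0069, 0.302]
eef_rot: [-180.0, 0.1, 0.8]
contact_force: [0.7, -0.5, -0.8]
finger_gap: -0.0001
grip_force: 0.0
```

Request:
jog_arm([
  {"ax": 0, "ay": 0, "az": 0, "tx": 0, "ty": -1, "tz": 0, "hand": 0},
  {"ax": 0, "ay": 0, "az": 0, "tx": 0, "ty": -1, "tz": 0.5, "hand": 0},
  {"ax": 0, "ay": 0, "az": 0, "tx": 0, "ty": -1, "tz": 1, "hand": 0},
  {"ax": 0, "ay": 0, "az": 0, "tx": 0, "ty": -1, "tz": 1, "hand": 0},
  {"ax": 0, "ay": 0, "az": 0, "tx": 0, "ty": -1, "tz": 1, "hand": 0},
  {"ax": 0, "ay": 0, "az": 0, "tx": 0, "ty": -1, "tz": 1, "hand": 0},
  {"ax": 0, "ay": 0, "az": 0, "tx": 0, "ty": 0, "tz": 0.5, "hand": 0},
  {"ax": 0, "ay": 0, "az": 0, "tx": 0, "ty": 0, "tz": 0, "hand": 0},
  {"ax": 0, "ay": 0, "az": 0, "tx": 0, "ty": 0, "tz": 0, "hand": 0},
])

```text
clock: 5.72
tool_pos: [0.5483, 0.1708, 0.154]
eef_rot: [180.0, -0.1, 0.6]
contact_force: [-0.4, -0.0, 0.3]
finger_gap: -0.0001
grip_force: 0.0
```

Request:
jog_arm([
  {"ax": 0, "ay": 0, "az": 0, "tx": 0.18, "ty": -0.3, "tz": 0.8, "hand": 0},
  {"ax": 0, "ay": 0, "az": 0, "tx": 0, "ty": 0, "tz": 0.6, "hand": 0},
  {"ax": 0, "ay": 0, "az": 0, "tx": 0, "ty": 0, "tz": 0, "hand": 0},
  {"ax": 0, "ay": 0, "az": 0, "tx": 0, "ty": 0, "tz": 0, "hand": 0},
])

```text
clock: 6.22
tool_pos: [0.5532, 0.1807, 0.1119]
eef_rot: [180.0, -0.1, 0.7]
contact_force: [0.4, 0.1, -0.2]
finger_gap: 0.0
grip_force: 0.0
```

Run:
```python
from h import *
d=cam("top");im=d["img"][:,:,::-1]
a=cv2.resize(im[150:240,170:260],(400,400),interpolation=cv2.INTER_CUBIC)
s=cam("scene");im=s["img"][:,:,::-1]
e=cv2.resize(im[200:290,150:240],(400,400),interpolation=cv2.INTER_CUBIC)
cv2.imwrite("pics/p1.png",np.hstack([a,e]))
t=manip.sense();print(t["tool_pos"],t["contact_force"]); print(proj(s,t["tool_pos"]))
```

```text
[0.55336697 0.18108663 0.11222375] [ 0.18387548 -0.36360131 -0.37523847]
[198.50228695 247.44616436]
```

View pics/p1.png

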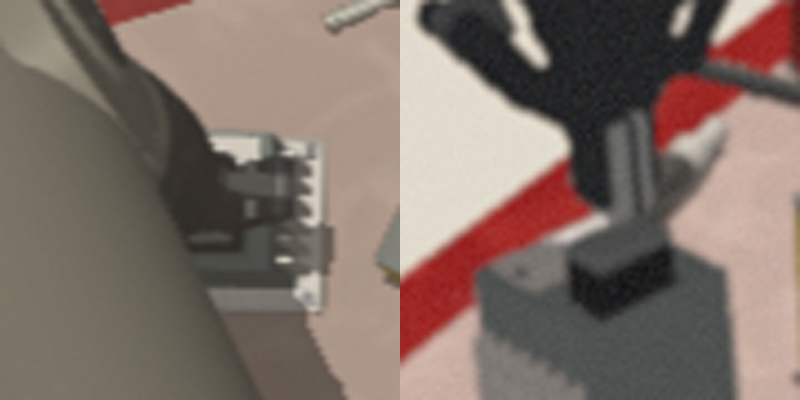

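The scene crop shows the shut fingertips (around (617,210)) directly above the cap centre (620,248). I'll press down.

Request:
jog_arm([
  {"ax": 0, "ay": 0, "az": 0, "tx": 0, "ty": 0, "tz": 0.25, "hand": 0},
  {"ax": 0, "ay": 0, "az": 0, "tx": 0, "ty": 0, "tz": 0.08, "hand": 0},
  {"ax": 0, "ay": 0, "az": 0, "tx": 0, "ty": 0, "tz": 0, "hand": 0},
])

```text
clock: 6.7
tool_pos: [0.553, 0.1812, 0.1018]
eef_rot: [180.0, -0.0, 0.7]
contact_force: [-0.8, 0.3, 4.4]
finger_gap: 0.0
grip_force: 2.1
```

Request:
jog_arm([
  {"ax": 0, "ay": 0, "az": 0, "tx": 0, "ty": 0, "tz": 0.07, "hand": 0},
  {"ax": 0, "ay": 0, "az": 0, "tx": 0, "ty": 0, "tz": 0, "hand": 0},
])

```text
clock: 6.95
tool_pos: [0.5532, 0.1813, 0.1002]
eef_rot: [180.0, -0.1, 0.7]
contact_force: [-1.7, -1.5, 6.8]
finger_gap: 0.0
grip_force: 3.3
```

Request:
jog_arm([
  {"ax": 0, "ay": 0, "az": 0, "tx": 0, "ty": 0, "tz": 0.08, "hand": 0},
  {"ax": 0, "ay": 0, "az": 0, "tx": 0, "ty": 0, "tz": 0.06, "hand": 0},
  {"ax": 0, "ay": 0, "az": 0, "tx": 0, "ty": 0, "tz": 0, "hand": 0},
])

```text
clock: 7.32
tool_pos: [0.5534, 0.1814, 0.0963]
eef_rot: [-180.0, -0.1, 0.7]
contact_force: [-1.6, -0.6, 7.3]
finger_gap: -0.0003
grip_force: 4.0
```

Request:
jog_arm([
  {"ax": 0, "ay": 0, "az": 0, "tx": 0, "ty": 0, "tz": 0.02, "hand": 0},
  {"ax": 0, "ay": 0, "az": 0, "tx": 0, "ty": 0, "tz": 0, "hand": 0},
])

```text
clock: 7.58
tool_pos: [0.5535, 0.1814, 0.0958]
eef_rot: [-180.0, -0.1, 0.7]
contact_force: [-2.2, -0.6, 7.9]
finger_gap: -0.0003
grip_force: 4.2
```

Request:
jog_arm([
  {"ax": 0, "ay": 0, "az": 0, "tx": 0, "ty": 0, "tz": 0.03, "hand": 0},
  {"ax": 0, "ay": 0, "az": 0, "tx": 0, "ty": 0, "tz": 0, "hand": 0},
])

```text
clock: 7.82
tool_pos: [0.5535, 0.1814, 0.095]
eef_rot: [-180.0, -0.1, 0.7]
contact_force: [-1.7, -1.7, 9.9]
finger_gap: 0.0001
grip_force: 4.3
```

Request:
jog_arm([
  {"ax": 0, "ay": 0, "az": 0, "tx": 0, "ty": 0, "tz": 0.015, "hand": 0},
  {"ax": 0, "ay": 0, "az": 0, "tx": 0, "ty": 0, "tz": 0, "hand": 0},
])

```text
clock: 8.07
tool_pos: [0.5536, 0.1815, 0.0946]
eef_rot: [-180.0, -0.1, 0.7]
contact_force: [-2.0, 0.1, 8.8]
finger_gap: 0.0001
grip_force: 4.4
```

Request:
jog_arm([
  {"ax": 0, "ay": 0, "az": 0, "tx": 0, "ty": 0, "tz": 0.015, "hand": 0},
  {"ax": 0, "ay": 0, "az": 0, "tx": 0, "ty": 0, "tz": 0, "hand": 0},
])

```text
clock: 8.32
tool_pos: [0.5537, 0.1815, 0.0944]
eef_rot: [-180.0, -0.1, 0.7]
contact_force: [-1.7, -0.8, 10.7]
finger_gap: 0.0001
grip_force: 5.1
```

Request:
jog_arm([
  {"ax": 0, "ay": 0, "az": 0, "tx": 0, "ty": 0, "tz": 0.01, "hand": 0},
  {"ax": 0, "ay": 0, "az": 0, "tx": 0, "ty": 0, "tz": 0, "hand": 0},
])

```text
clock: 8.57
tool_pos: [0.5539, 0.1816, 0.0944]
eef_rot: [-180.0, -0.1, 0.7]
contact_force: [-1.0, -1.5, 11.7]
finger_gap: -0.0
grip_force: 5.6
```

Request:
jog_arm([
  {"ax": 0, "ay": 0, "az": 0, "tx": 0, "ty": 0, "tz": 0.015, "hand": 0},
  {"ax": 0, "ay": 0, "az": 0, "tx": 0, "ty": 0, "tz": 0, "hand": 0},
])

```text
clock: 8.82
tool_pos: [0.5541, 0.1816, 0.0943]
eef_rot: [-180.0, -0.2, 0.7]
contact_force: [-2.0, -1.0, 12.9]
finger_gap: 0.0002
grip_force: 6.4
```

Request:
jog_arm([
  {"ax": 0, "ay": 0, "az": 0, "tx": 0, "ty": 0, "tz": 0.01, "hand": 0},
  {"ax": 0, "ay": 0, "az": 0, "tx": 0, "ty": 0, "tz": 0, "hand": 0},
])

```text
clock: 9.07
tool_pos: [0.5543, 0.1817, 0.0942]
eef_rot: [-180.0, -0.2, 0.7]
contact_force: [-3.4, -0.3, 14.1]
finger_gap: 0.0004
grip_force: 7.0
```

Stop reached at 14 N. Lift away.

Request:
jog_arm([
  {"ax": 0, "ay": 0, "az": 0, "tx": 0, "ty": 0, "tz": -0.5, "hand": 0},
  {"ax": 0, "ay": 0, "az": 0, "tx": 0, "ty": 0, "tz": -1, "hand": 0},
  {"ax": 0, "ay": 0, "az": 0, "tx": 0, "ty": 0, "tz": -0.5, "hand": 60},
  {"ax": 0, "ay": 0, "az": 0, "tx": 0, "ty": 0, "tz": 0, "hand": 60},
  {"ax": 0, "ay": 0, "az": 0, "tx": 0, "ty": 0, "tz": 0, "hand": 60},
  {"ax": 0, "ay": 0, "az": 0, "tx": 0, "ty": 0, "tz": 0, "hand": 60},
])

```text
clock: 9.82
tool_pos: [0.552, 0.1808, 0.1504]
eef_rot: [180.0, 0.1, 0.7]
contact_force: [0.6, -0.6, 0.4]
finger_gap: 0.0599
grip_force: 0.0
```

Run:
```python
from h import *
s=cam("scene");im=s["img"][:,:,::-1]
e=cv2.resize(im[200:290,150:240],(400,400),interpolation=cv2.INTER_CUBIC)
cv2.imwrite("pics/p2.png",e)
t=manip.sense();print(t["tool_pos"],t["finger_gap"])
for z in(.102,.116):print(z,[proj(s,[.5537+a,.180+b,z]).round(1).tolist() for a,b in((.01,.016),(-.01,.016),(-.01,-.016))])
```

```text
[0.55213679 0.18089774 0.15057981] 0.06003056515446919
0.102 [[186.8, 254.7], [195.3, 259.2], [212.0, 251.4]]
0.116 [[186.0, 246.6], [194.5, 250.9], [211.3, 243.3]]
```

View pics/p2.png

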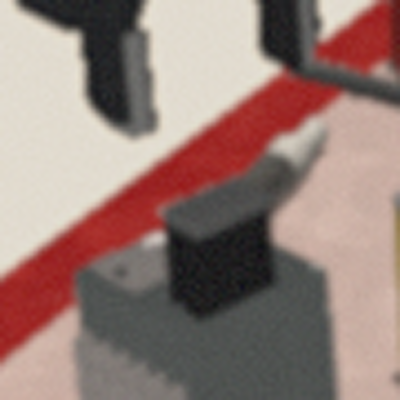

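The module is raised: its cap corner is at about (187,247), as predicted for z=0.116. Now I'll grasp it.

Request:
jog_arm([
  {"ax": 0, "ay": 0, "az": 0, "tx": 0.05, "ty": 0.02, "tz": 0.8, "hand": 60},
  {"ax": 0, "ay": 0, "az": 0, "tx": 0, "ty": 0, "tz": 0.8, "hand": 60},
  {"ax": 0, "ay": 0, "az": 0, "tx": 0, "ty": 0, "tz": 0.4, "hand": 60},
  {"ax": 0, "ay": 0, "az": 0, "tx": 0, "ty": 0, "tz": 0, "hand": 60},
  {"ax": 0, "ay": 0, "az": 0, "tx": 0, "ty": 0, "tz": 0, "hand": 60},
])

```text
clock: 10.5
tool_pos: [0.5549, 0.1809, 0.0924]
eef_rot: [-180.0, -0.1, 0.7]
contact_force: [0.5, 0.2, -0.1]
finger_gap: 0.0601
grip_force: 0.0
```

Request:
jog_arm([
  {"ax": 0, "ay": 0, "az": 0, "tx": 0, "ty": 0, "tz": 0, "hand": 20},
  {"ax": 0, "ay": 0, "az": 0, "tx": 0, "ty": 0, "tz": 0, "hand": 20},
  {"ax": 0, "ay": 0, "az": 0, "tx": 0, "ty": 0, "tz": 0, "hand": 20},
  {"ax": 0, "ay": 0, "az": 0, "tx": 0, "ty": 0, "tz": 0, "hand": 20},
  {"ax": 0, "ay": 0, "az": 0, "tx": 0, "ty": 0, "tz": 0, "hand": 20},
], grip_force=40)

```text
clock: 11.12
tool_pos: [0.5548, 0.1808, 0.092]
eef_rot: [-180.0, -0.1, 0.7]
contact_force: [0.3, -0.4, 2.2]
finger_gap: 0.0311
grip_force: 44.3
```

Request:
jog_arm([
  {"ax": 0, "ay": 0, "az": 0, "tx": 0, "ty": 0, "tz": -0.4, "hand": 20},
  {"ax": 0, "ay": 0, "az": 0, "tx": 0, "ty": 0, "tz": -0.8, "hand": 20},
  {"ax": 0, "ay": 0, "az": 0, "tx": 0, "ty": 0, "tz": -0.8, "hand": 20},
  {"ax": 0, "ay": 0, "az": 0, "tx": 0, "ty": 0, "tz": -0.8, "hand": 20},
  {"ax": 0, "ay": 0, "az": 0, "tx": 0, "ty": 0, "tz": -0.8, "hand": 20},
  {"ax": 0, "ay": 0, "az": -0.24, "tx": 0, "ty": 0, "tz": -0.7, "hand": 20},
  {"ax": 0, "ay": 0, "az": 0, "tx": 0, "ty": 0, "tz": 0, "hand": 20},
])

```text
clock: 12.0
tool_pos: [0.5549, 0.181, 0.2223]
eef_rot: [-180.0, -0.2, 2.1]
contact_force: [0.1, 0.1, -1.1]
finger_gap: 0.0312
grip_force: 43.9
```

Request:
jog_arm([
  {"ax": 0, "ay": 0, "az": 0, "tx": -0.13, "ty": 0.5, "tz": 0, "hand": 20},
  {"ax": 0, "ay": 0, "az": 0, "tx": -0.13, "ty": 1, "tz": 0, "hand": 20},
  {"ax": 0, "ay": 0, "az": 0, "tx": -0.13, "ty": 1, "tz": 0, "hand": 20},
  {"ax": 0, "ay": 0, "az": 0, "tx": -0.13, "ty": 1, "tz": 0, "hand": 20},
  {"ax": 0, "ay": 0, "az": 0, "tx": -0.13, "ty": 1, "tz": 0, "hand": 20},
  {"ax": 0, "ay": 0, "az": 0, "tx": -0.13, "ty": 1, "tz": 0, "hand": 20},
  {"ax": 0, "ay": 0, "az": 0, "tx": -0.13, "ty": 1, "tz": 0, "hand": 20},
  {"ax": 0, "ay": 0, "az": 0, "tx": -0.13, "ty": 1, "tz": 0, "hand": 20},
  {"ax": 0, "ay": 0, "az": 0, "tx": -0.13, "ty": 1, "tz": 0, "hand": 20},
  {"ax": 0, "ay": 0, "az": 0, "tx": -0.13, "ty": 1, "tz": 0, "hand": 20},
  {"ax": 0, "ay": 0, "az": 0, "tx": -0.13, "ty": 1, "tz": 0, "hand": 20},
  {"ax": 0, "ay": 0, "az": 0, "tx": -0.13, "ty": 1, "tz": 0, "hand": 20},
])

```text
clock: 13.5
tool_pos: [0.5181, -0.1678, 0.2191]
eef_rot: [-180.0, 0.2, 2.0]
contact_force: [0.0, -0.4, -1.4]
finger_gap: 0.0314
grip_force: 43.9
```

Request:
jog_arm([
  {"ax": 0, "ay": 0, "az": 0, "tx": 0, "ty": 0.5, "tz": 0, "hand": 20},
  {"ax": 0, "ay": 0, "az": 0, "tx": 0, "ty": 0, "tz": 0, "hand": 20},
  {"ax": 0, "ay": 0, "az": 0, "tx": 0, "ty": 0, "tz": 0, "hand": 20},
  {"ax": 0, "ay": 0, "az": 0, "tx": 0, "ty": 0, "tz": 0, "hand": 20},
])

```text
clock: 14.0
tool_pos: [0.521, -0.1793, 0.2207]
eef_rot: [-180.0, -0.0, 2.2]
contact_force: [-0.2, -0.0, -1.8]
finger_gap: 0.0313
grip_force: 43.9
```

Run:
```python
from h import *
d=cam("top");im=d["img"][:,:,::-1]
a=cv2.resize(im[180:250,355:425],(400,400),interpolation=cv2.INTER_CUBIC)
s=cam("scene");im=s["img"][:,:,::-1]
e=cv2.resize(im[130:220,305:395],(400,400),interpolation=cv2.INTER_CUBIC)
cv2.imwrite("pics/p3.png",np.hstack([a,e]))
t=manip.sense();p=t["tool_pos"];print(t["clock"],p,t["eef_rot"])
a=np.radians(t["eef_rot"][2]);R=np.array([[np.cos(a),-np.sin(a)],[np.sin(a),np.cos(a)]])
print("underside pred +x+y,-x+y,-x-y, crop px",[((proj(s,np.r_[p[:2]+R@np.array(q),p[2]-.054])-[305,130])*400/90+[400,0]).round().tolist() for q in((.009,.016),(-.011,.016),(-.011,-.016))])
```

```text
14.1 [ 0.5209555  -0.17980432  0.2206981 ] [-1.79991235e+02 -4.34492589e-03  2.21582271e+00]
underside pred +x+y,-x+y,-x-y, crop px [[607.0, 131.0], [646.0, 142.0], [689.0, 122.0]]
```

View pics/p3.png

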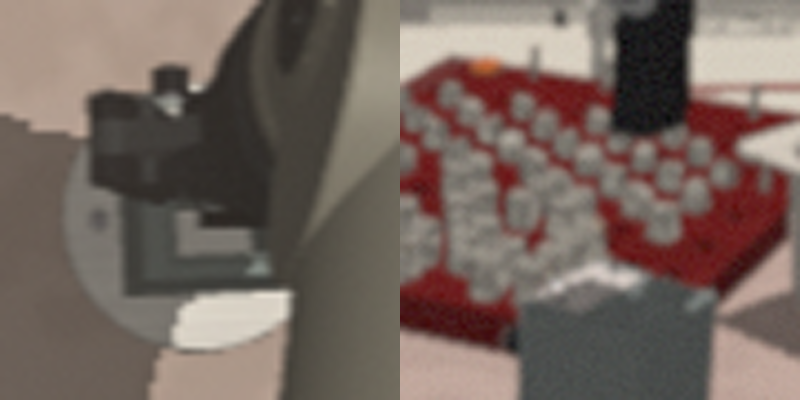

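The scene crop shows the module's underside corners near (615,130), (645,137) and (692,125), within about 1–2 source px of the prediction. I'll go to just above the mouth.

Request:
jog_arm([
  {"ax": 0, "ay": 0, "az": 0, "tx": 0.03, "ty": 0.11, "tz": 0.8, "hand": 20},
  {"ax": 0, "ay": 0, "az": 0, "tx": 0, "ty": 0, "tz": 0.8, "hand": 20},
  {"ax": 0, "ay": 0, "az": 0, "tx": 0, "ty": 0, "tz": 0.8, "hand": 20},
  {"ax": 0, "ay": 0, "az": 0, "tx": 0, "ty": 0, "tz": 0, "hand": 20},
  {"ax": 0, "ay": 0, "az": 0, "tx": 0, "ty": 0, "tz": 0, "hand": 20},
])

```text
clock: 14.72
tool_pos: [0.5226, -0.1841, 0.1496]
eef_rot: [180.0, -0.1, 2.1]
contact_force: [0.4, -0.2, -0.1]
finger_gap: 0.0313
grip_force: 43.9
```

Run:
```python
from h import *
s=cam("scene");im=s["img"][:,:,::-1]
e=cv2.resize(im[150:220,320:390],(600,600),interpolation=cv2.INTER_CUBIC)
k=600/70
t=manip.sense();p=t["tool_pos"];print(t["clock"],p,t["contact_force"])
def R(a):a=np.radians(a);return np.array([[np.cos(a),-np.sin(a)],[np.sin(a),np.cos(a)]])
def px(c,yaw,qs,z):return [((proj(s,np.r_[np.array(c)+R(yaw)@np.array(q),z])-[320,150])*k+k/2) for q in qs]
for poly,col in((px(p[:2],2.1,((.009,.016),(-.011,.016),(-.011,-.016)),p[2]-.054),(0,255,0)),(px((.5209,-.184),2.1,((.044,.03),(-.02,.03),(-.02,-.03)),.084),(0,0,255)),(px((.5209,-.184),2.1,((.0155,.0215),(-.0155,.0215),(-.0155,-.0215),(.0155,-.0215),(.0155,.0215)),.084),(255,0,255))):
    cv2.polylines(e,[np.int32(poly)],False,col,1)
cv2.imwrite("pics/p4.png",e)
```

```text
14.775 [ 0.5227743  -0.18424837  0.14998153] [-0.28733612 -0.09577068 -0.59812736]
```

View pics/p4.png

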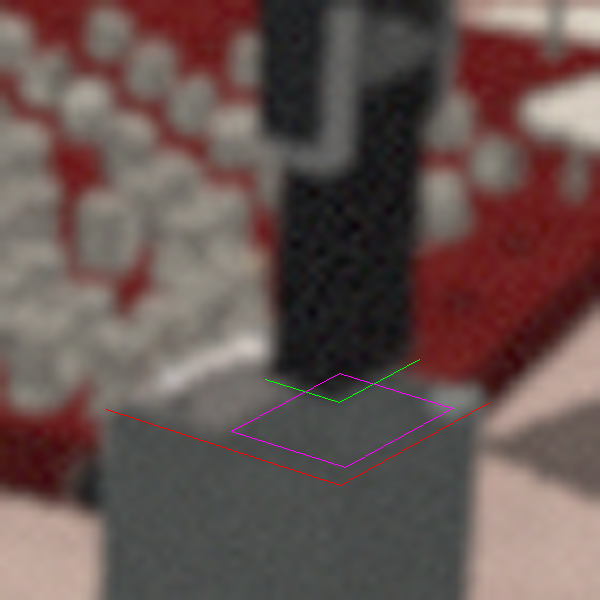

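The actual dock edges sit about 1 px left of the drawn ones, and the module matches its drawn outline laterally. I'll shift about 1 mm in +y and enter the chamfer gently.

Request:
jog_arm([
  {"ax": 0, "ay": 0, "az": 0, "tx": 0, "ty": -0.04, "tz": 0.3, "hand": 20},
  {"ax": 0, "ay": 0, "az": 0, "tx": 0, "ty": 0, "tz": 0.15, "hand": 20},
  {"ax": 0, "ay": 0, "az": 0, "tx": 0, "ty": 0, "tz": 0.06, "hand": 20},
  {"ax": 0, "ay": 0, "az": 0, "tx": 0, "ty": 0, "tz": 0, "hand": 20},
])

```text
clock: 15.28
tool_pos: [0.5216, -0.183, 0.1332]
eef_rot: [-180.0, 0.0, 2.1]
contact_force: [-0.4, -0.5, -1.2]
finger_gap: 0.0314
grip_force: 43.9
```

Request:
jog_arm([
  {"ax": 0, "ay": 0, "az": 0, "tx": 0, "ty": 0, "tz": 0.07, "hand": 20},
  {"ax": 0, "ay": 0, "az": 0, "tx": 0, "ty": 0, "tz": 0, "hand": 20},
])

```text
clock: 15.52
tool_pos: [0.5217, -0.183, 0.1312]
eef_rot: [180.0, 0.0, 2.1]
contact_force: [0.6, 0.3, -0.6]
finger_gap: 0.0311
grip_force: 43.9
```

Request:
jog_arm([
  {"ax": 0, "ay": 0, "az": 0, "tx": 0, "ty": 0, "tz": 0.1, "hand": 20},
  {"ax": 0, "ay": 0, "az": 0, "tx": 0, "ty": 0, "tz": 0.1, "hand": 20},
  {"ax": 0, "ay": 0, "az": 0, "tx": 0, "ty": 0, "tz": 0, "hand": 20},
])

```text
clock: 15.9
tool_pos: [0.5215, -0.183, 0.1249]
eef_rot: [-180.0, 0.0, 2.1]
contact_force: [-0.3, 0.0, -0.8]
finger_gap: 0.0308
grip_force: 43.9
```

Request:
jog_arm([
  {"ax": 0, "ay": 0, "az": 0, "tx": 0, "ty": 0, "tz": 0.2, "hand": 20},
  {"ax": 0, "ay": 0, "az": 0, "tx": 0, "ty": 0, "tz": 0.2, "hand": 20},
  {"ax": 0, "ay": 0, "az": 0, "tx": 0, "ty": 0, "tz": 0, "hand": 20},
])

```text
clock: 16.27
tool_pos: [0.5214, -0.183, 0.1126]
eef_rot: [-180.0, 0.0, 2.1]
contact_force: [-0.5, 0.2, -0.3]
finger_gap: 0.0316
grip_force: 43.9
```

Request:
jog_arm([
  {"ax": 0, "ay": 0, "az": 0, "tx": 0, "ty": 0, "tz": 0.25, "hand": 20},
  {"ax": 0, "ay": 0, "az": 0, "tx": 0, "ty": 0, "tz": 0.25, "hand": 20},
  {"ax": 0, "ay": 0, "az": 0, "tx": 0, "ty": 0, "tz": 0.12, "hand": 20},
  {"ax": 0, "ay": 0, "az": 0, "tx": 0, "ty": 0, "tz": 0, "hand": 20},
  {"ax": 0, "ay": 0, "az": 0, "tx": 0, "ty": 0, "tz": 0, "hand": 20},
])

```text
clock: 16.9
tool_pos: [0.5216, -0.183, 0.0947]
eef_rot: [180.0, 0.0, 2.1]
contact_force: [-0.5, -0.6, -1.9]
finger_gap: 0.0312
grip_force: 43.9
```

Request:
jog_arm([
  {"ax": 0, "ay": 0, "az": 0, "tx": 0, "ty": 0, "tz": 0, "hand": 60},
  {"ax": 0, "ay": 0, "az": 0, "tx": 0, "ty": 0, "tz": 0, "hand": 60},
  {"ax": 0, "ay": 0, "az": 0, "tx": 0, "ty": 0, "tz": 0, "hand": 60},
  {"ax": 0, "ay": 0, "az": 0, "tx": 0, "ty": 0, "tz": -0.8, "hand": 60},
  {"ax": 0, "ay": 0, "az": 0, "tx": 0, "ty": 0, "tz": -0.8, "hand": 60},
  {"ax": 0, "ay": 0, "az": 0, "tx": 0, "ty": 0, "tz": 0, "hand": 0},
  {"ax": 0, "ay": 0, "az": 0, "tx": 0, "ty": 0, "tz": 0, "hand": 0},
  {"ax": 0, "ay": 0, "az": 0, "tx": 0, "ty": 0, "tz": 0, "hand": 0},
  {"ax": 0, "ay": 0, "az": 0, "tx": 0, "ty": 0, "tz": 0, "hand": 0},
])

```text
clock: 18.02
tool_pos: [0.5212, -0.1828, 0.1418]
eef_rot: [-180.0, 0.1, 2.1]
contact_force: [-0.6, 0.5, -0.5]
finger_gap: 0.0
grip_force: 0.0
```

Request:
jog_arm([
  {"ax": 0, "ay": 0, "az": 0, "tx": 0, "ty": 0, "tz": 0.6, "hand": 0},
  {"ax": 0, "ay": 0, "az": 0, "tx": 0, "ty": 0, "tz": 0.2, "hand": 0},
  {"ax": 0, "ay": 0, "az": 0, "tx": 0, "ty": 0, "tz": 0.1, "hand": 0},
  {"ax": 0, "ay": 0, "az": 0, "tx": 0, "ty": 0, "tz": 0.1, "hand": 0},
  {"ax": 0, "ay": 0, "az": 0, "tx": 0, "ty": 0, "tz": 0, "hand": 0},
])

```text
clock: 18.65
tool_pos: [0.5219, -0.1829, 0.1129]
eef_rot: [180.0, -0.0, 2.1]
contact_force: [-0.0, 1.2, 3.4]
finger_gap: -0.0001
grip_force: 1.7
```

Request:
jog_arm([
  {"ax": 0, "ay": 0, "az": 0, "tx": 0, "ty": 0, "tz": 0.1, "hand": 0},
  {"ax": 0, "ay": 0, "az": 0, "tx": 0, "ty": 0, "tz": 0.1, "hand": 0},
  {"ax": 0, "ay": 0, "az": 0, "tx": 0, "ty": 0, "tz": 0, "hand": 0},
])

```text
clock: 19.02
tool_pos: [0.522, -0.183, 0.1071]
eef_rot: [180.0, -0.0, 2.1]
contact_force: [-0.6, 1.1, 4.4]
finger_gap: -0.0003
grip_force: 2.5
```

Request:
jog_arm([
  {"ax": 0, "ay": 0, "az": 0, "tx": 0, "ty": 0, "tz": 0.1, "hand": 0},
  {"ax": 0, "ay": 0, "az": 0, "tx": 0, "ty": 0, "tz": 0.1, "hand": 0},
  {"ax": 0, "ay": 0, "az": 0, "tx": 0, "ty": 0, "tz": 0.05, "hand": 0},
  {"ax": 0, "ay": 0, "az": 0, "tx": 0, "ty": 0, "tz": 0, "hand": 0},
])

```text
clock: 19.52
tool_pos: [0.5224, -0.183, 0.1002]
eef_rot: [180.0, -0.1, 2.1]
contact_force: [-1.4, 0.1, 6.7]
finger_gap: -0.0001
grip_force: 3.6
```

Request:
jog_arm([
  {"ax": 0, "ay": 0, "az": 0, "tx": 0, "ty": 0, "tz": 0.03, "hand": 0},
  {"ax": 0, "ay": 0, "az": 0, "tx": 0, "ty": 0, "tz": 0, "hand": 0},
])

```text
clock: 19.77
tool_pos: [0.5225, -0.183, 0.0993]
eef_rot: [180.0, -0.1, 2.1]
contact_force: [-0.5, 1.0, 7.4]
finger_gap: 0.0001
grip_force: 3.7
```

Request:
jog_arm([
  {"ax": 0, "ay": 0, "az": 0, "tx": 0, "ty": 0, "tz": 0.04, "hand": 0},
  {"ax": 0, "ay": 0, "az": 0, "tx": 0, "ty": 0, "tz": 0.03, "hand": 0},
  {"ax": 0, "ay": 0, "az": 0, "tx": 0, "ty": 0, "tz": 0, "hand": 0},
])

```text
clock: 20.15
tool_pos: [0.5225, -0.1831, 0.0974]
eef_rot: [180.0, -0.1, 2.1]
contact_force: [-2.1, 1.1, 6.8]
finger_gap: -0.0001
grip_force: 3.9
```

Request:
jog_arm([
  {"ax": 0, "ay": 0, "az": 0, "tx": 0, "ty": 0, "tz": 0.03, "hand": 0},
  {"ax": 0, "ay": 0, "az": 0, "tx": 0, "ty": 0, "tz": 0, "hand": 0},
])

```text
clock: 20.4
tool_pos: [0.5226, -0.183, 0.0964]
eef_rot: [180.0, -0.1, 2.1]
contact_force: [-1.8, 1.4, 7.8]
finger_gap: 0.0004
grip_force: 3.9
```

Request:
jog_arm([
  {"ax": 0, "ay": 0, "az": 0, "tx": 0, "ty": 0, "tz": 0.03, "hand": 0},
  {"ax": 0, "ay": 0, "az": 0, "tx": 0, "ty": 0, "tz": 0, "hand": 0},
])

```text
clock: 20.65
tool_pos: [0.5225, -0.183, 0.0955]
eef_rot: [180.0, -0.1, 2.1]
contact_force: [-1.5, 0.8, 7.8]
finger_gap: 0.0
grip_force: 3.9
```

Request:
jog_arm([
  {"ax": 0, "ay": 0, "az": 0, "tx": 0, "ty": 0, "tz": 0.03, "hand": 0},
  {"ax": 0, "ay": 0, "az": 0, "tx": 0, "ty": 0, "tz": 0, "hand": 0},
])

```text
clock: 20.9
tool_pos: [0.5226, -0.1831, 0.0947]
eef_rot: [180.0, -0.1, 2.1]
contact_force: [-1.2, 1.2, 7.8]
finger_gap: -0.0003
grip_force: 4.1
```

Request:
jog_arm([
  {"ax": 0, "ay": 0, "az": 0, "tx": 0, "ty": 0, "tz": 0.03, "hand": 0},
  {"ax": 0, "ay": 0, "az": 0, "tx": 0, "ty": 0, "tz": 0, "hand": 0},
])

```text
clock: 21.15
tool_pos: [0.5226, -0.1831, 0.0938]
eef_rot: [180.0, -0.1, 2.1]
contact_force: [-1.5, 1.0, 9.0]
finger_gap: -0.0001
grip_force: 4.2
```

Request:
jog_arm([
  {"ax": 0, "ay": 0, "az": 0, "tx": 0, "ty": 0, "tz": 0.03, "hand": 0},
  {"ax": 0, "ay": 0, "az": 0, "tx": 0, "ty": 0, "tz": 0, "hand": 0},
])

```text
clock: 21.4
tool_pos: [0.5226, -0.183, 0.093]
eef_rot: [180.0, -0.1, 2.1]
contact_force: [-0.7, 0.5, 9.2]
finger_gap: -0.0002
grip_force: 4.3
```

Request:
jog_arm([
  {"ax": 0, "ay": 0, "az": 0, "tx": 0, "ty": 0, "tz": 0.03, "hand": 0},
  {"ax": 0, "ay": 0, "az": 0, "tx": 0, "ty": 0, "tz": 0, "hand": 0},
])

```text
clock: 21.65
tool_pos: [0.5227, -0.1831, 0.0921]
eef_rot: [180.0, -0.1, 2.1]
contact_force: [-1.1, 1.2, 8.7]
finger_gap: -0.0002
grip_force: 4.5
```

Request:
jog_arm([
  {"ax": 0, "ay": 0, "az": 0, "tx": 0, "ty": 0, "tz": 0.03, "hand": 0},
  {"ax": 0, "ay": 0, "az": 0, "tx": 0, "ty": 0, "tz": 0, "hand": 0},
])

```text
clock: 21.9
tool_pos: [0.5228, -0.1831, 0.0914]
eef_rot: [180.0, -0.1, 2.1]
contact_force: [-1.8, 0.6, 9.9]
finger_gap: -0.0001
grip_force: 4.8
```

Request:
jog_arm([
  {"ax": 0, "ay": 0, "az": 0, "tx": 0, "ty": 0, "tz": 0.02, "hand": 0},
  {"ax": 0, "ay": 0, "az": 0, "tx": 0, "ty": 0, "tz": 0, "hand": 0},
])

```text
clock: 22.15
tool_pos: [0.5228, -0.1831, 0.0908]
eef_rot: [179.9, -0.1, 2.1]
contact_force: [-3.4, 0.9, 9.8]
finger_gap: 0.0
grip_force: 4.9
```

Request:
jog_arm([
  {"ax": 0, "ay": 0, "az": 0, "tx": 0, "ty": 0, "tz": 0.02, "hand": 0},
  {"ax": 0, "ay": 0, "az": 0, "tx": 0, "ty": 0, "tz": 0, "hand": 0},
])

```text
clock: 22.4
tool_pos: [0.5228, -0.1831, 0.0903]
eef_rot: [179.9, -0.1, 2.1]
contact_force: [-2.4, 1.4, 9.9]
finger_gap: -0.0001
grip_force: 4.9
```

Request:
jog_arm([
  {"ax": 0, "ay": 0, "az": 0, "tx": 0, "ty": 0, "tz": 0.02, "hand": 0},
  {"ax": 0, "ay": 0, "az": 0, "tx": 0, "ty": 0, "tz": 0, "hand": 0},
])

```text
clock: 22.65
tool_pos: [0.5229, -0.1831, 0.0898]
eef_rot: [179.9, -0.1, 2.1]
contact_force: [-1.9, 0.9, 11.7]
finger_gap: -0.0004
grip_force: 5.5
```

Request:
jog_arm([
  {"ax": 0, "ay": 0, "az": 0, "tx": 0, "ty": 0, "tz": 0.02, "hand": 0},
  {"ax": 0, "ay": 0, "az": 0, "tx": 0, "ty": 0, "tz": 0, "hand": 0},
])

```text
clock: 22.9
tool_pos: [0.523, -0.1831, 0.0897]
eef_rot: [179.9, -0.1, 2.1]
contact_force: [-2.7, 1.0, 13.2]
finger_gap: 0.0
grip_force: 6.7
```

Request:
jog_arm([
  {"ax": 0, "ay": 0, "az": 0, "tx": 0, "ty": 0, "tz": 0.012, "hand": 0},
  {"ax": 0, "ay": 0, "az": 0, "tx": 0, "ty": 0, "tz": 0, "hand": 0},
])

```text
clock: 23.15
tool_pos: [0.523, -0.1832, 0.0896]
eef_rot: [179.9, -0.1, 2.1]
contact_force: [-2.0, 1.6, 14.6]
finger_gap: 0.0001
grip_force: 7.5
```

Request:
jog_arm([
  {"ax": 0, "ay": 0, "az": 0, "tx": 0, "ty": 0, "tz": -0.3, "hand": 0},
  {"ax": 0, "ay": 0, "az": 0, "tx": 0, "ty": 0, "tz": -0.8, "hand": 0},
  {"ax": 0, "ay": 0, "az": 0, "tx": 0, "ty": 0, "tz": -1, "hand": 0},
  {"ax": 0, "ay": 0, "az": 0, "tx": 0, "ty": 0, "tz": -1, "hand": 0},
  {"ax": 0, "ay": 0, "az": 0, "tx": -0.5, "ty": -0.5, "tz": -1, "hand": 0},
  {"ax": 0, "ay": 0, "az": 0, "tx": -1, "ty": 0, "tz": 0, "hand": 0},
  {"ax": 0, "ay": 0, "az": 0, "tx": 0, "ty": 0, "tz": 0, "hand": 0},
])

```text
clock: 24.02
tool_pos: [0.4744, -0.1702, 0.2101]
eef_rot: [179.9, 0.0, 2.0]
contact_force: [0.7, -0.2, 0.4]
finger_gap: -0.0004
grip_force: 0.0
```

Run:
```python
from h import *
s=cam("scene");im=s["img"][:,:,::-1]
a=cv2.resize(im[150:220,320:390],(400,400),interpolation=cv2.INTER_CUBIC)
e=cv2.resize(im[210:330,150:350],(400,240),interpolation=cv2.INTER_CUBIC)
d=cam("top")["img"][:,:,::-1]
t=cv2.resize(d[160:280,190:440],(800,384),interpolation=cv2.INTER_CUBIC)
cv2.imwrite("pics/p5.png",np.vstack([np.hstack([a[150:],np.vstack([e,np.zeros((10,400,3),np.uint8)])])[:250,:800],t[:345]]))
print(manip.sense()["clock"],manip.sense()["contact_force"])
for z in(.099,.116):print(z,[((proj(s,[.5215+x,-.183+y,z])-[320,150])*400/70-[0,150]).round().tolist() for x,y in((.01,.016),(-.01,.016),(-.01,-.016))])
```

```text
24.125 [ 1.20465134 -0.67415332  0.38581336]
0.099 [[172.0, 92.0], [220.0, 108.0], [276.0, 81.0]]
0.116 [[174.0, 45.0], [223.0, 61.0], [279.0, 34.0]]
```

View pics/p5.png

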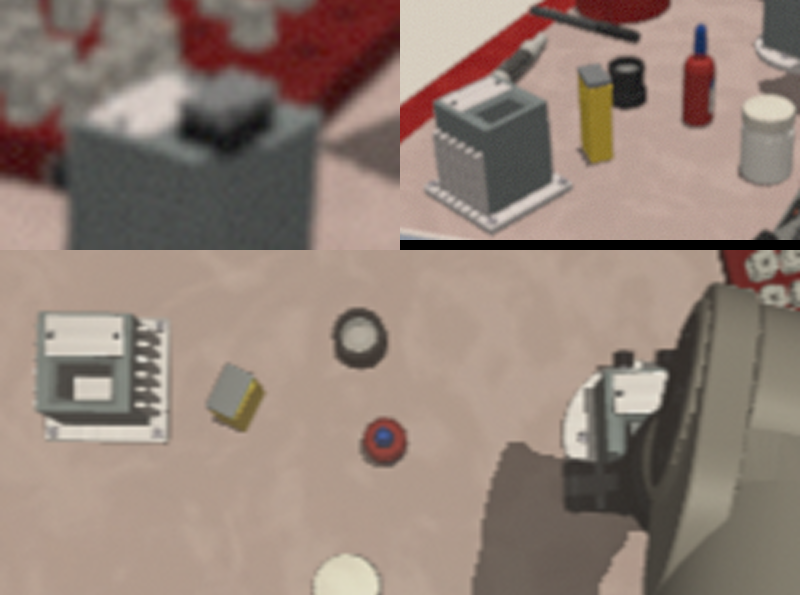

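The module sits low and locked in the test bay, with its cap near corner at about (222,115), which matches z≈0.098. The charger is empty with its carriage up, the bystanders are unmoved, and the gripper is clear.

```bash
python3 -c "
from cell import manip
print(manip.job_done())"
```

```text
the job is handed in; nothing more can be done
None
```

The module is out of the charging dock and locked down in the test bay, the charger's carriage is up and empty, the jar, bottle and loupe stand where they were, and the job was handed in at about 24 s with peak measured press force 14.6 N.

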